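# Release the spring-latched drawer through the service hole

## Robot

A 6-joint arm with a two-finger parallel gripper is mounted at the origin on a cart in front of the work surface, level with it; the furniture and walls round the work are solid. World frame = base frame: x ahead of the robot, y to its left, z up, the work surface at z = 0. Lengths are in m, angles in rad, forces in N, time in s.
With the tool pointing down it reaches from about 0.225 to 0.875 m from the base axis. Payload 3.4 kg.
Tool frame: the origin (TCP) lies midway between the tips of the shut fingers; the grasp point (between the pads) lies 19 mm behind it; x points along the fingers, z is the direction in which the jaws open and shut, and the axes are right-handed (so a half turn about x gives the same grasp; the last joint's range is limited). The gripper opens to 85 mm and grips with 20 to 120 N. Pads are 22 mm wide; open, the fingers measure 114 mm over their backs; the gripper's body (76 mm by 85 mm) begins 54 mm behind the grasp point. The pads swing forward as they close: fully open they stand 13 mm farther back than shut.
Start: joints at [-1.222, 0.276, 1.505, -0, 1.361, -0.121], TCP at [0.26, -0.513, 0.231] pointing down, gripper open.
Joint ranges: [-2.89, 2.89], [-0.75, 2.08], [0.22, 2.7], [-1.18, 4.32], [0.11, 2.71], [-2.7, 2.7]. Speed limits (rad/s): [2.57, 2.57, 3.14, 3.14, 3.14, 3.14].

## Interface

Orientations are given as a unit quaternion [w, x, y, z].
In Python, from rig import manip, eyes gives the robot as it stands. The module is installed in compiled form; this text tells all that it offers.
- The arm moves only by the shell command python3 -m crank 'ROWS' [FORCE]. ROWS is JSON, a list of rows, each a list of 7 numbers: the shift along the tool's x, y, z in cm, then the turn, a rotation vector about the tool's x, y, z in degrees, then the finger opening in cm, from 0 to 8.54. A call has 1 to 5 rows; each row is the pose to reach, as a shift and turn from the pose commanded when the call began, along the tool's axes at that moment; what a row does not reach only later rows make up. A row lasts 1/8 s, in which the tool goes at most 62.5 mm and 10.7 degrees, less where a joint would pass 70% of its speed; a pose out of reach is approached as far as the arm can. A call with a gripper value outside its range is refused whole. The fingers move at their own pace and stop on an object; FORCE is the grip in N (left out, the last holds). Time passes only in rows, so rows that repeat a pose let the fingers close. It gives the time, the measured TCP pose, the force and the opening at its end, in the units of the state.
- manip.get_state(): the state, without advancing time (a new reading comes with each control period).
- eyes.get_image(name): name is "scene" or "top" or "wrist"; returns a dict with "color" (480x640x3 uint8, blue, green, red), "z_map" (480x640 float32, m along the optical axis (not along the pixel's ray), 0 where there is no reading), "vertical_fov" (degrees; the focal length in pixels is half the picture's height over the tangent of half this angle, whatever the lens; pixels are square), "cx", "cy" (the principal point, pixels), "eye" and "attitude" of the camera in the world. Camera axes: x right, y up, looking along -z (the intrinsics and any distortion apply to the point x, -y, -z); pixel columns grow to the right and rows downward; lengths in m; the calibration is good to about 2 mm. A picture is of the moment at which its call begins.
- manip.sign_off(): hands the job in, once; it reports no verdict.
The state is a dict: "clock": time; "qpos": joint angles; "qd": joint speeds; "effort": joint torques, N m; "position": TCP position; "ee_rot": TCP orientation; "contact_force": force on the tool from outside, world axes, zero at the start; "moment": the same for the moment, N m; "width": finger opening in m.
Only numpy, scipy, OpenCV 4.12 (cv2) and the standard library are available. Lean on these libraries where they do the work, as an engineer would, in place of code of your own. Each camera call takes 0.05 s, during which the arm holds its last target.

## Task

The drawer of the grey parts locker is held by a spring latch that can only be reached through the small hole in the square aluminium plate on its top. Take the dowel with the orange grip out of its wooden holder, feel its tip into the hole and push the latch down, gently (never with more than about 2 kg), and keep it down until the drawer has sprung all the way out. Then put the dowel back upright in its holder, fully down, let go of it, and leave the things lying around where they are.

Things in the scene. Friction and masses are not known exactly. Their poses are not given: they have to be found in the camera images.
- locker: Grey sheet-metal locker, 130 x 130 x 85 mm, fixed to the table. Origin: centre of its underside; x points from the drawer front to the back, y to its left seen from the front, z up. On the rear half of its top lies a square aluminium plate, 42 x 42 x 6 mm (top 91 mm above the table), with the hole. Pressing the dowel on the locker, plate or latch with over 20 N is not allowed.
- release_mid (a point): Centre (pivot) of the square plate, at its top, 34 mm behind the locker's centre along its x, at y = 0; axes as the locker's. The plate is clamped turned at an angle that differs every time and is not measured. Its one round vertical hole (13 mm diameter, 0.5 mm chamfer) has its centre 10 mm from this point, in an unknown direction: look for it or feel for it on that circle.
- latch_pad (a point): Top of the latch at rest, 12 mm below release_mid: a flat brass pad, 34 x 44 mm, under the hole wherever it is. Pushed down against its spring (3 N at first, about 7 N at release) it frees the drawer after 7 mm; a hard stop comes at 12 mm. Let up before the drawer is some 25 mm out, it may catch at a second tooth 18 mm out and must be pushed again.
- drawer (a joint): How far the drawer (blue front, steel bar handle) has come out of the locker's front, in m: 0 shut, 0.05 fully out. When released, a damped spring drives it all the way out in about 1 to 2 s; the handle then stands 70 mm in front of the locker's shut front.
- dowel: Wooden dowel, 112 mm long, 40 g: a round shaft of 10 mm diameter, 62 mm long, with a chamfered tip (flat end 8 mm wide), and above it a round orange grip of 18 mm diameter, 50 mm long. Origin: centre of the tip's end face; z points from the tip to the grip. It stands upright in its holder at the start, tip 10 mm above the table. The middle of the grip is 87 mm from the tip.
- dowel_tip (a point): Centre of the dowel's tip end (same point as the dowel's origin).
- holder: Wooden block 50 x 50 x 45 mm, fixed to the table, with one round vertical hole of 13 mm diameter (3 mm chamfer), 35 mm deep, in the middle of its top. Origin: centre of its underside, z up.
- holder_mouth (a point): Centre of the hole's mouth in the top of the holder, 45 mm above the table.
- tape_roll: Bystander: roll of beige tape lying flat, 84 mm diameter, 22 mm high. Leave it in place.
- sink: Bystander: black finned heat sink, 30 x 42 x 24 mm. Leave it in place.
- pincers: Bystander: steel tweezers, 126 mm long, lying on the table near its front edge. Leave it in place.
Mind the look-alikes: they are no part of the job. Leave any black or pink look-alike of the dowel alone.

How it is judged:
On the way, in this order (a step that is already met when the one before it is completed fails the run):
1. the dowel's tip is in the plate's hole, more than 15 mm deep, pushing the latch (z of dowel_tip in the frame of release_mid between -0.03 and -0.015 m and horizontal distance between dowel_tip and release_mid below 0.016 m), for 0.05 s.
2. the drawer has sprung out, more than 45 mm (value of joint drawer above 0.045 m), for 0.1 s.
At the end, for the whole second after the job is handed in: The drawer is more than 45 mm out (of 50), and the dowel stands released and at rest in its holder: tip within 6 mm of the hole's axis and less than 15 mm above the table (10 mm is the hole's floor), leaning less than 0.17 rad (value of joint drawer above 0.045 m and horizontal distance between dowel_tip and holder_mouth below 0.006 m and height (world z) of dowel_tip below 0.015 m and angle between dowel's own z axis and vertical below 0.17 rad and linear speed of dowel below 0.02 m/s); the robot touches nothing.
It fails at once if the dowel is pressed on the locker, its plate or its latch with more than 20 N (contact force between dowel and locker above 20 N).
It fails at once if the tape roll, heat sink or tweezers are moved more than 20 mm (distance of any of tape_roll, sink, pincers from where it was at the start of the episode above 0.02 m).
It also fails if it takes over 72 s, if anything falls off the work surface, if the arm or the gripper's body presses on something with over 40 N, if the wrist force passes 120 N, or if a joint passes its speed limit or range.

## Working session

There is one attempt and no reset: what is moved stays moved. The work goes in short steps, Python scripts to look and compute and a shell command to move; the robot and the scene stay as the last step left them, time stands still between calls to the robot, and variables do not carry over. Pictures are saved under pics/ and viewed, and the job is handed in when it is done.

```bash
ls; mkdir -p pics; python3 - <<'E'
from rig import manip, eyes
import cv2
s=manip.get_state();print(s)
for n in ["scene","top","wrist"]:
    im=eyes.get_image(n);cv2.imwrite(f"pics/{n}0.png",im["color"])
    print(n,{k:v for k,v in im.items() if k not in("color","z_map")})
E
```

```text
pics
{'clock': 0.0, 'qpos': array([-1.22196356e+00,  2.76570833e-01,  1.50611709e+00,  9.35948571e-06,
        1.36069583e+00, -1.20995464e-01]), 'qd': array([ 4.46126830e-04,  6.00163012e-04, -5.06831975e-05,  2.40625460e-04,
       -3.49504479e-04, -7.68164370e-04]), 'effort': array([ 2.60993955e-03, -4.16772008e+01, -2.45804286e+01, -2.20462300e-05,
        1.08812749e-02,  2.47172164e-05]), 'position': array([ 0.26014272, -0.5122031 ,  0.23045988]), 'ee_rot': array([ 0.60215254,  0.37028438,  0.60314005, -0.36949137]), 'contact_force': array([ 0.35728525, -0.18803627, -0.84060056]), 'moment': array([-0.0052781 , -0.01530938,  0.01494835]), 'width': 0.08514333665986476}
scene {'vertical_fov': 46.95066580995933, 'cx': 315.05819926757613, 'cy': 232.4287117988028, 'eye': array([0.10104086, 0.67346736, 0.4971247 ]), 'attitude': array([-0.21713139, -0.14283297,  0.51236254,  0.818497  ])}
top {'vertical_fov': 46.57432075124374, 'cx': 317.92034407782745, 'cy': 248.42345297044037, 'eye': array([ 0.32690746, -0.0644104 ,  1.02923029]), 'attitude': array([-0.6867342 , -0.08230685,  0.08174043,  0.71759336])}
wrist {'vertical_fov': 64.0584044900977, 'cx': 319.60808961483366, 'cy': 238.57034900811038, 'eye': array([ 0.32166785, -0.48101159,  0.37330684]), 'attitude': array([ 0.84428287, -0.11552374,  0.07242303, -0.5182621 ])}
```

View pics/scene0.png

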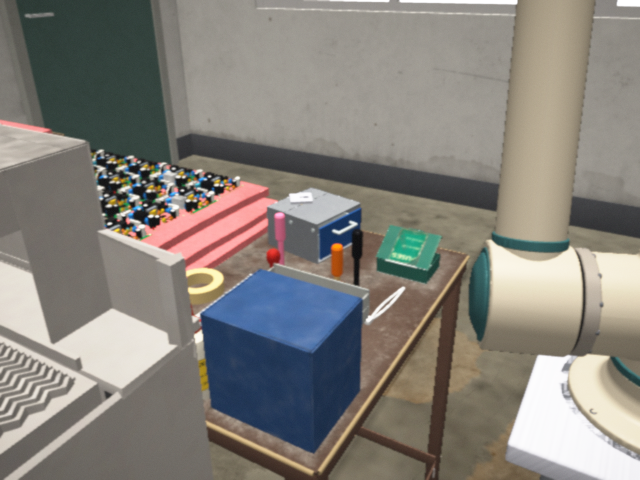

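View pics/top0.png

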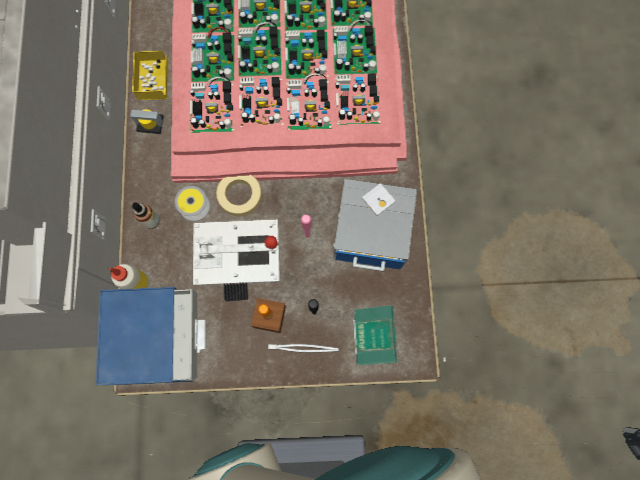

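View pics/wrist0.png

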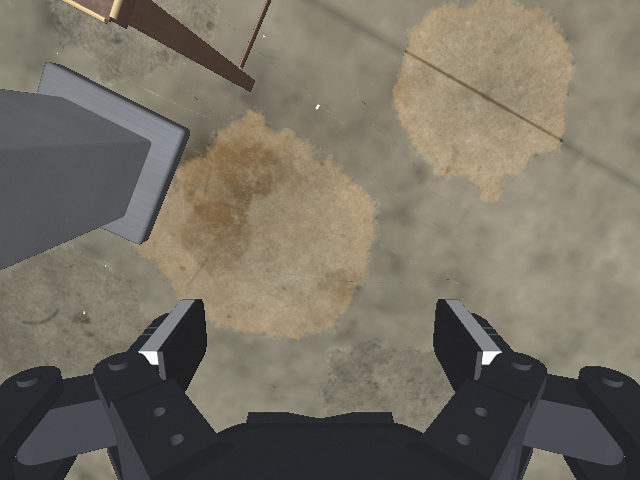

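The top view shows three dowel-like candidates: orange grip in the brown block at (264,310), black at (313,305), pink at (306,222). The orange one standing in the wooden holder matches the description. The locker is at (375,223), with its plate at (379,199) and a spot that may be the hole near (382,203). Next I'll check these in close crops and measure them.

```bash
cat > h.py <<'E'
import numpy as np, cv2
from scipy.spatial.transform import Rotation as R
from rig import manip, eyes
def rot(q): return R.from_quat([q[1],q[2],q[3],q[0]]).as_matrix()
def foc(im): return 240/np.tan(np.radians(im["vertical_fov"]/2))
def ray(im,u,v):
    f=foc(im); d=np.array([(u-im["cx"])/f,-(v-im["cy"])/f,-1.]); return im["eye"],rot(im["attitude"])@d
def onz(im,u,v,z):
    o,d=ray(im,u,v); return o+d*(z-o[2])/d[2]
def dep(im,u,v):
    o,d=ray(im,u,v); return o+d*im["z_map"][int(round(v)),int(round(u))]
def tri(a,b):
    (o1,d1),(o2,d2)=a,b
    A=np.stack([d1,-d2],1); t=np.linalg.lstsq(A,o2-o1,rcond=None)[0]
    p,q=o1+t[0]*d1,o2+t[1]*d2; return (p+q)/2,np.linalg.norm(p-q)
def pix(im,P):
    c=rot(im["attitude"]).T@(np.asarray(P)-im["eye"]); f=foc(im); return im["cx"]+f*c[0]/-c[2], im["cy"]-f*c[1]/-c[2]
E
python3 - <<'E'
from h import *
t=eyes.get_image("top"); s=eyes.get_image("scene")
for im,n,lo,hi in((t,"top",(5,150,120),(18,255,255)),(s,"scene",(5,180,120),(14,255,255))):
    m=cv2.inRange(cv2.cvtColor(im["color"],cv2.COLOR_BGR2HSV),lo,hi)
    c,l,st,ce=cv2.connectedComponentsWithStats(m)
    for i in range(1,c):
        if st[i][4]>25: print(n,st[i],ce[i],dep(im,*ce[i]))
for u,v in((264,310),(250,328),(270,328),(379,199),(382,203),(367,190),(345,190),(400,250),(300,380)): print((u,v),dep(t,u,v))
a=cv2.resize(t["color"][290:340,240:320],None,fx=8,fy=8,interpolation=2)[:, :400]
b=cv2.resize(t["color"][175:225,350:410],None,fx=8,fy=8,interpolation=2)[:,:400]
cv2.imwrite("pics/crop1.png",np.hstack([a,b]))
cv2.imwrite("pics/crop2.png",cv2.resize(s["color"][180:290,240:440],None,fx=4,fy=4,interpolation=2))
E
```

```text
top [112 269  14  12  59] [119.16949153 275.28813559] [0.5125327  0.26576455 0.11300784]
top [252 299  32  31 611] [267.72504092 313.52209493] [0.43990849 0.02047005 0.09426329]
scene [332 244  11  33 293] [336.75085324 261.06143345] [0.44075075 0.0323353  0.0998375 ]
(264, 310) [0.44252238 0.02386049 0.12233478]
(250, 328) [4.26131979e-01 6.21362531e-02 1.76487295e-04]
(270, 328) [0.42010061 0.02136506 0.04680535]
(379, 199) [ 0.63335768 -0.17993463  0.09233589]
(382, 203) [ 0.63039533 -0.18656904  0.07776528]
(367, 190) [ 0.65365278 -0.16066077  0.084665  ]
(345, 190) [ 0.65488427 -0.12136745  0.08623419]
(400, 250) [ 0.54091603 -0.21064289  0.0866538 ]
(300, 380) [ 0.32930736 -0.02626402  0.00038512]
```

View pics/crop1.png

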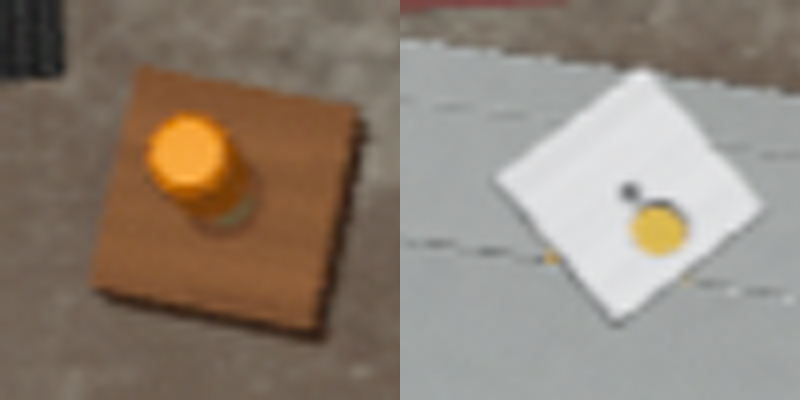

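View pics/crop2.png

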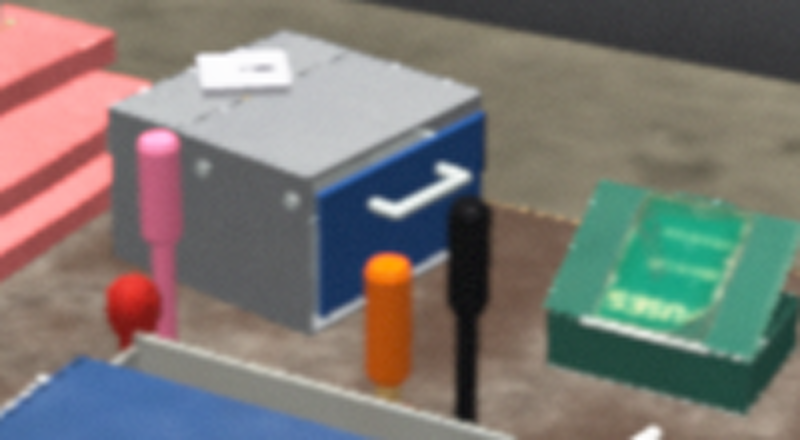

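```bash
python3 - <<'E'
from h import *
s=manip.get_state(); M=rot(s["ee_rot"]);print("tool axes cols\n",M.round(3))
w=eyes.get_image("wrist"); 
print("cam in tool",(M.T@(w["eye"]-s["position"])).round(4),"\nview dir tool",(M.T@rot(w["attitude"])).round(3))
t=eyes.get_image("top")
for p in((264,310),(313,302),(306,218)):print(p,dep(t,*p).round(4))
print("hole",onz(t,382.6,203.5,.091),"pivot",onz(t,378.6,199,.091))
for u,v in((271,243),(235,292)):print(dep(t,u,v).round(3))
E
```

```text
tool axes cols
 [[-0.     0.892  0.453]
 [ 0.001  0.453 -0.892]
 [-1.     0.    -0.001]]
cam in tool [-0.1428  0.069  -0.0002] 
view dir tool [[ 0.001  0.27  -0.963]
 [-0.     0.963  0.27 ]
 [ 1.     0.     0.001]]
(264, 310) [0.4424 0.0238 0.1234]
(313, 302) [ 0.4534 -0.0564  0.1126]
(306, 218) [ 0.5978 -0.0504  0.1142]
hole [ 0.62520528 -0.18586061  0.091     ] pivot [ 0.63382652 -0.17939454  0.091     ]
[0.565 0.013 0.08 ]
[0.494 0.089 0.002]
```

```bash
cat > go.py <<'E'
import sys
from h import *
s=manip.get_state(); M=rot(s["ee_rot"]); T=np.array(list(map(float,sys.argv[1:4])))
print("pos",s["position"].round(4),"clk",s["clock"].round(2),"F",s["contact_force"].round(2),"w",s["width"].round(4),"q",s["qpos"].round(2))
print("shift cm (tool)",(M.T@(T-s["position"])*100).round(2))
E
python3 -m crank '[[-0.2,3.4,-3.7,0,0,0,8.5],[-0.4,6.8,-7.4,0,0,0,8.5],[-0.6,10.2,-11,0,0,0,8.5],[-0.8,13.7,-14.7,0,0,0,8.5],[-1,17.2,-18.3,0,0,0,8.5]]'
python3 -m crank '[[-0.2,3.4,-3.7,0,0,0,3.5],[-0.4,6.8,-7.4,0,0,0,3.5],[-0.6,10.2,-11,0,0,0,3.5],[-0.8,13.7,-14.7,0,0,0,3.5],[-1,17.2,-18.3,0,0,0,3.5]]'
python3 go.py 0.40 -0.03 0.25; python3 - <<'E'
from h import *
w=eyes.get_image("wrist");cv2.imwrite("pics/w1.png",w["color"])
E
```

```text
clock: 0.98
position: [0.3311, -0.2701, 0.2415]
ee_rot: [0.603, 0.37, 0.602, -0.37]
contact_force: [0.6, 0.4, 0.1]
width: 0.0849
clock: 1.6
position: [0.4016, -0.0291, 0.2516]
ee_rot: [0.603, 0.37, 0.602, -0.37]
contact_force: [1.0, -0.5, -0.0]
width: 0.0352Traceback (most recent call last):
  File "go.py", line 4, in <module>
    print("pos",s["position"].round(4),"clk",s["clock"].round(2),"F",s["contact_force"].round(2),"w",s["width"].round(4),"q",s["qpos"].round(2))
                                             ^^^^^^^^^^^^^^^^
AttributeError: 'float' object has no attribute 'round'
```

View pics/w1.png

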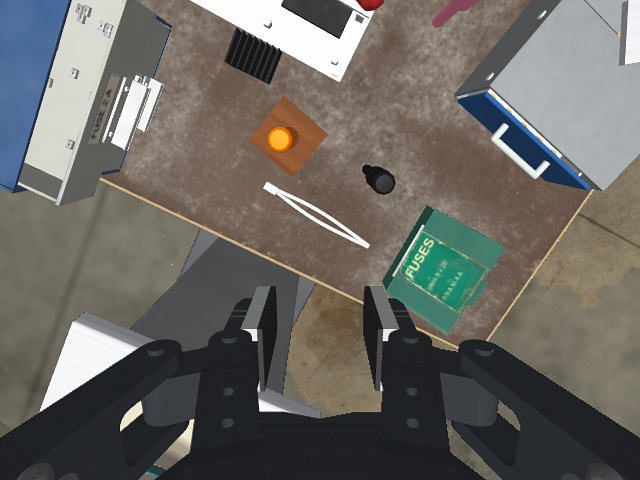

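Wrist view 1: orange grip at (280,139) in the brown holder, black look-alike at (380,180), tweezers at (315,215), locker at top right. Measuring from here, then moving for a second view.

```bash
sed -i 's/s\["clock"\].round(2)/round(float(s["clock"]),2)/; s/s\["width"\].round(4)/round(float(s["width"]),4)/' go.py
cat > meas.py <<'E'
import sys,pickle
from h import *
w=eyes.get_image("wrist"); n=sys.argv[1]
cv2.imwrite(f"pics/{n}.png",w["color"]); pickle.dump(w,open(f"/tmp/{n}.pkl","wb"))
hsv=cv2.cvtColor(w["color"],cv2.COLOR_BGR2HSV)
m=cv2.inRange(hsv,(5,200,140),(25,255,255)); c,l,st,ce=cv2.connectedComponentsWithStats(m)
for i in range(1,c):
    if st[i][4]>100: print("orange",st[i],ce[i].round(1),dep(w,*ce[i]).round(4))
E
python3 meas.py v1; python3 go.py 0.442 0.023 0.22
```

```text
orange [276 133  25  26 398] [287.8 146.5] [0.4453 0.0245 0.1216]
pos [ 0.4022 -0.0265  0.2517] clk 1.7 F [-0.63 -1.52 -0.19] w 0.035 q [-0.24 -0.    1.79  0.    1.35  0.85]
shift cm (tool) [ 3.19  5.8  -2.57]
```

```bash
python3 -m crank '[[1,2,-0.9,0,0,0,3.5],[2,4,-1.7,0,0,0,3.5],[3.1,5.8,-2.6,0,0,0,3.5],[3.1,5.8,-2.6,0,0,0,3.5],[3.1,5.8,-2.6,0,0,0,3.5]]'
python3 meas.py v2; python3 go.py 0.442 0.023 0.22
python3 - <<'E'
import pickle
from h import *
for n in("v1","v2"):
    w=pickle.load(open(f"/tmp/{n}.pkl","rb")); u,v=pix(w,(.442,.023,.122)); u,v=int(u),int(v);print(n,u,v)
    p=cv2.resize(w["color"][max(0,v-60):v+60,max(0,u-60):u+60],(400,400),interpolation=2); cv2.imwrite(f"pics/{n}c.png",p); print(max(0,u-60),max(0,v-60),w["color"][max(0,v-60):v+60,max(0,u-60):u+60].shape)
a=cv2.imread("pics/v1c.png");b=cv2.imread("pics/v2c.png");cv2.imwrite("pics/v12.png",np.hstack([a,b]))
E
```

```text
clock: 2.33
position: [0.441, 0.0179, 0.2205]
ee_rot: [0.603, 0.37, 0.603, -0.37]
contact_force: [0.9, 0.3, 0.4]
width: 0.035
orange [301 216  26  25 524] [313.5 228. ] [0.4464 0.0255 0.1217]
pos [0.441  0.0179 0.2207] clk 2.38 F [0.01 0.35 0.04] w 0.0348 q [-0.12  0.08  1.78 -0.    1.28  0.99]
shift cm (tool) [ 0.07  0.32 -0.41]
v1 287 151
227 91 (120, 120, 3)
v2 313 235
253 175 (120, 120, 3)
```

View pics/v12.png

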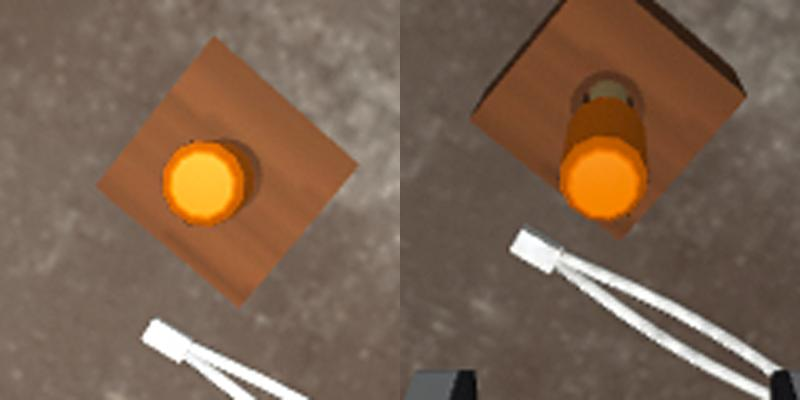

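View pics/v2.png

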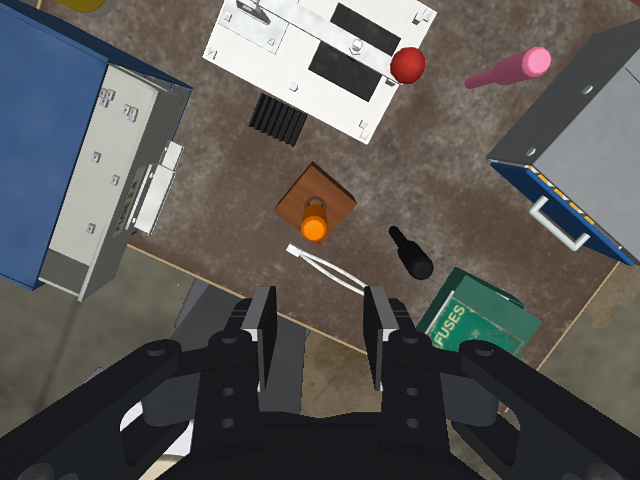

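Crops: v1 shows the grip's top at crop (203,182), pixel (288,145.6), and the block corners. v2 shows the top at pixel (313.6,230.3) and the grip upright in its hole. Triangulating.

```bash
python3 - <<'E'
import pickle
from h import *
a,b=[pickle.load(open(f"/tmp/{n}.pkl","rb")) for n in("v1","v2")]
P,e=tri(ray(a,227+203*.3,91+182*.3),ray(b,253+202.5*.3,175+185*.3)); print("dowel top",P,e)
c1=[(214,36),(358,164),(240,306),(97,185)]
C=[onz(a,227+x*.3,91+y*.3,.045) for x,y in c1]; 
for c in C: print(c.round(4))
print("holder centre v1",np.mean(C,0)); x2=[(70,117),(220,240),(346,97)]
for (x,y),(i) in zip(x2,(3,2,1)):
    P,e=tri(ray(a,227+c1[i][0]*.3,91+c1[i][1]*.3),ray(b,253+x*.3,175+y*.3)); print("corner tri",P.round(4),e.round(4))
l=onz(b,253+70*.3,175+117*.3,.045);r=onz(b,253+346*.3,175+97*.3,.045);print("holder centre v2",(l+r)/2)
E
```

```text
dowel top [0.44585471 0.02474711 0.12463663] 0.0005808268771038053
[0.4752 0.043  0.045 ]
[ 0.4637 -0.0051  0.045 ]
[0.4158 0.0062 0.045 ]
[0.4272 0.0543 0.045 ]
holder centre v1 [0.44548091 0.02461513 0.045     ]
corner tri [0.427  0.0547 0.043 ] 0.0001
corner tri [0.4159 0.0062 0.0462] 0.0001
corner tri [ 0.4637 -0.005   0.0466] 0.0001
holder centre v2 [0.44545966 0.02472294 0.045     ]
```

```bash
python3 -m crank '[[2,0.7,-0.4,0,0,0,3.8],[4.5,0.7,-0.4,0,0,0,3.8],[7,0.7,-0.4,0,0,0,3.8],[8,0.7,-0.4,0,0,0,3.8],[8,0.7,-0.4,0,0,0,3.8]]'
python3 go.py 0.4456 0.0247 0.077; python3 meas.py v3
```

```text
clock: 3.0
position: [0.4455, 0.0251, 0.1404]
ee_rot: [0.602, 0.37, 0.603, -0.37]
contact_force: [-0.2, 0.2, 0.4]
width: 0.0379
pos [0.4455 0.0251 0.1404] clk 3.0 F [-0.23  0.23  0.38] w 0.0379 q [-0.1   0.16  1.91 -0.    1.07  1.  ]
shift cm (tool) [ 6.34 -0.01  0.04]
orange [ 302  268   38   36 1023] [320.6 285.6] [0.447  0.0258 0.1219]
```

View pics/v3.png

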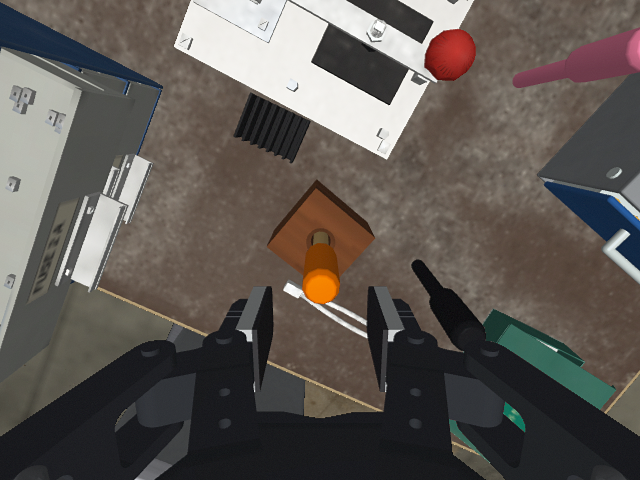

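The grip at (321,286) sits midway between the fingers, and the black look-alike is clear. Descending and gripping.

```bash
python3 -m crank '[[1.5,0,0,0,0,0,3.8],[3,0,0,0,0,0,3.8],[4.5,0,0,0,0,0,3.8],[6,0,0,0,0,0,3.8],[6.3,0,0,0,0,0,3.8]]'
python3 -m crank '[[0,0,0,0,0,0,3.8],[0,0,0,0,0,0,1],[0,0,0,0,0,0,1],[0,0,0,0,0,0,1],[0,0,0,0,0,0,1]]' 40
python3 go.py 0.4456 0.0247 0.077; python3 meas.py v4
```

```text
clock: 3.68
position: [0.446, 0.0254, 0.0775]
ee_rot: [0.603, 0.37, 0.603, -0.37]
contact_force: [0.5, -0.4, 0.2]
width: 0.0379
clock: 4.3
position: [0.4465, 0.0254, 0.0781]
ee_rot: [0.603, 0.37, 0.602, -0.37]
contact_force: [0.7, -0.4, 5.2]
width: 0.0171
pos [0.4465 0.0254 0.0781] clk 4.3 F [ 0.69 -0.39  5.24] w 0.0171 q [-0.1   0.23  2.   -0.    0.91  1.  ]
shift cm (tool) [ 0.11 -0.12  0.02]
orange [ 292  342   56   53 2321] [319.4 367.7] [0.448  0.0266 0.1224]
```

View pics/v4.png

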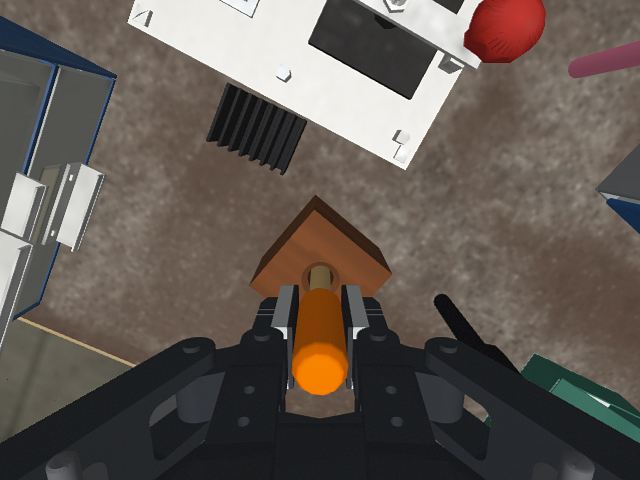

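Gripped at the middle of the grip, width 17 mm. Lifting straight up.

```bash
python3 -m crank '[[-1,0,0,0,0,0,1],[-3,0,0,0,0,0,1],[-6,0,0,0,0,0,1],[-9,0,0,0,0,0,1],[-12,0,0,0,0,0,1]]' 60
python3 go.py 0.59 -0.22 0.2; python3 meas.py v5
python3 - <<'E'
from h import *
w=eyes.get_image("wrist")
cv2.imwrite("pics/v5c.png",cv2.resize(w["color"][180:480,200:440],None,fx=2,fy=2,interpolation=2))
s=manip.get_state();print(pix(w,s["position"]),pix(w,s["position"]+[0,0,-.068]),pix(w,s["position"]+[0,0,-.006]))
E
```

```text
clock: 4.97
position: [0.4453, 0.0256, 0.1985]
ee_rot: [0.603, 0.37, 0.603, -0.37]
contact_force: [0.3, 0.3, -1.3]
width: 0.0162
pos [0.4453 0.0256 0.1985] clk 4.97 F [ 0.35  0.26 -1.32] w 0.0162 q [-0.1   0.1   1.81 -0.    1.22  1.  ]
shift cm (tool) [-0.16  1.78 28.45]
orange [ 292  342   56   53 2290] [319.3 367.8] [0.4463 0.0266 0.2419]
(np.float64(320.54655247897176), np.float64(305.35550757490927)) (np.float64(319.9118051155232), np.float64(254.8878651266217)) (np.float64(320.47007675777644), np.float64(299.2750579732096))
```

View pics/v5c.png

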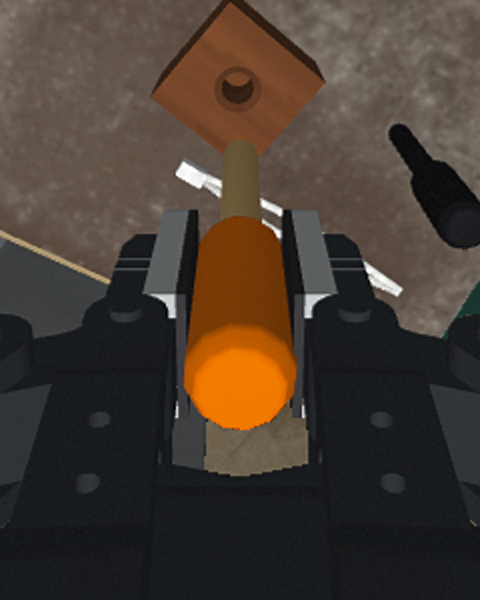

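```bash
python3 -m crank '[[0,0.4,3,0,0,0,1],[0,0.8,8,0,0,0,1],[0,1.2,13,0,0,0,1],[0,1.6,18,0,0,0,1],[0,2,22,0,0,0,1]]'
python3 -m crank '[[0,0.2,2.5,0,0,0,1],[0,0.4,4.5,0,0,0,1],[0,0.4,5,0,0,0,1],[0,0.4,5,0,0,0,1],[0,0.4,5,0,0,0,1]]'
python3 go.py 0.625 -0.186 0.2; python3 meas.py v6
python3 - <<'E'
import pickle
from h import *
b=pickle.load(open("/tmp/v5.pkl","rb"));print("holder hole",onz(b,200+237.5/2,180+89/2,.045))
w=pickle.load(open("/tmp/v6.pkl","rb"));u,v=map(int,pix(w,(.63,-.182,.091)));print(u,v)
cv2.imwrite("pics/v6c.png",cv2.resize(w["color"][v-50:v+50,u-60:u+60],None,fx=6,fy=6,interpolation=2))
E
```

```text
clock: 5.7
position: [0.5633, -0.1631, 0.1959]
ee_rot: [0.602, 0.37, 0.603, -0.37]
contact_force: [0.7, 1.0, 0.4]
width: 0.0166
clock: 6.32
position: [0.5888, -0.2033, 0.1974]
ee_rot: [0.603, 0.37, 0.603, -0.37]
contact_force: [-0.3, -0.0, 0.1]
width: 0.0166
pos [ 0.5888 -0.2033  0.1974] clk 6.33 F [-0.26 -0.    0.05] w 0.0166 q [-0.44  0.37  1.45  0.    1.32  0.66]
shift cm (tool) [-0.26  4.01  0.1 ]
orange [ 292  289   56  106 3707] [316.1 349.6] [ 0.5937 -0.1993  0.2389]
holder hole [0.44243114 0.02555702 0.045     ]
319 167
```

View pics/v6.png

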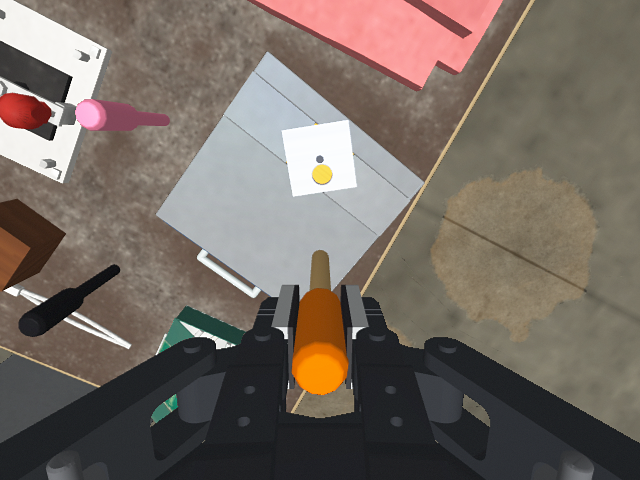

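View pics/v6c.png

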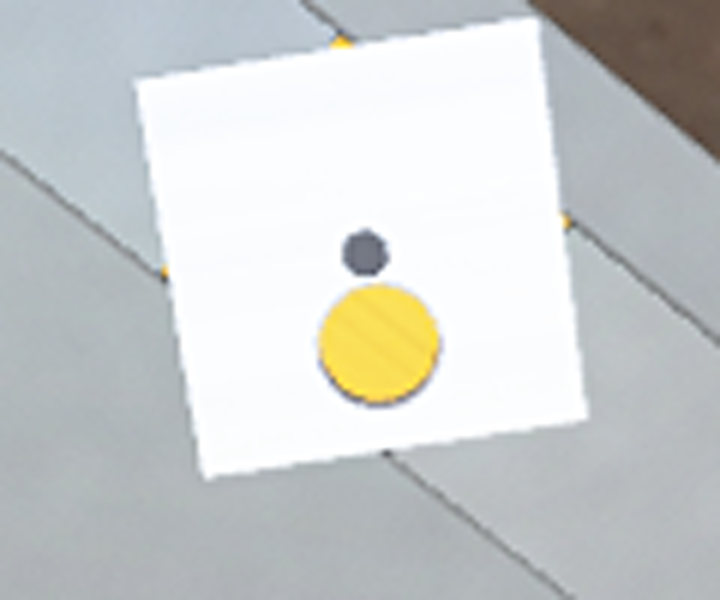

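The hole with brass below it is at (322.3,174.4), the pivot pin at (320,159). I'll locate the hole and the tip, then take a second view a bit closer and lower.

```bash
python3 -m crank '[[0,0,-0.6,0,0,0,1],[0.5,0.5,-1,0,0,0,1],[1,1,-1.5,0,0,0,1],[1,1,-1.5,0,0,0,1],[1,1,-1.5,0,0,0,1]]'
python3 -m crank '[[0,0,0,0,0,0,1],[0,0,0,0,0,0,1]]'
python3 meas.py v7
python3 - <<'E'
import pickle
from h import *
w=pickle.load(open("/tmp/v7.pkl","rb"));u,v=map(int,pix(w,(.63,-.182,.091)));print(u-60,v-50)
a=cv2.resize(w["color"][v-50:v+50,u-60:u+60],None,fx=5,fy=5,interpolation=2)
b=cv2.resize(w["color"][230:330,290:350],None,fx=5,fy=5,interpolation=2)[:500,:200*2-200]
b=cv2.resize(w["color"][235:315,300:340],None,fx=5,fy=5,interpolation=2)
b=cv2.copyMakeBorder(b,0,100,0,0,cv2.BORDER_CONSTANT)
cv2.imwrite("pics/v7c.png",np.hstack([a,b]))
s=manip.get_state();M=rot(s["ee_rot"]);T=s["position"]-[0,0,.068]
print(s["position"])
for k in((0,0),(4,0),(-4,0),(0,4),(0,-4)):print(k,np.round(pix(w,T+M[:,1]*k[0]/1e3+M[:,2]*k[1]/1e3),1))
E
```

```text
clock: 7.0
position: [0.5916, -0.1864, 0.1872]
ee_rot: [0.603, 0.37, 0.603, -0.37]
contact_force: [-0.3, -0.8, 0.1]
width: 0.0163
clock: 7.25
position: [0.5915, -0.1867, 0.1874]
ee_rot: [0.603, 0.37, 0.602, -0.37]
contact_force: [1.0, -0.3, -0.6]
width: 0.0168
orange [ 292  341   56   54 2347] [319.4 367.2] [ 0.5929 -0.1855  0.2313]
281 135
[ 0.59147662 -0.186712    0.18741733]
(0, 0) [320.3 255.1]
(4, 0) [320.3 248.5]
(-4, 0) [320.3 261.7]
(0, 4) [327.2 255.1]
(0, -4) [313.4 255.1]
```

View pics/v7c.png

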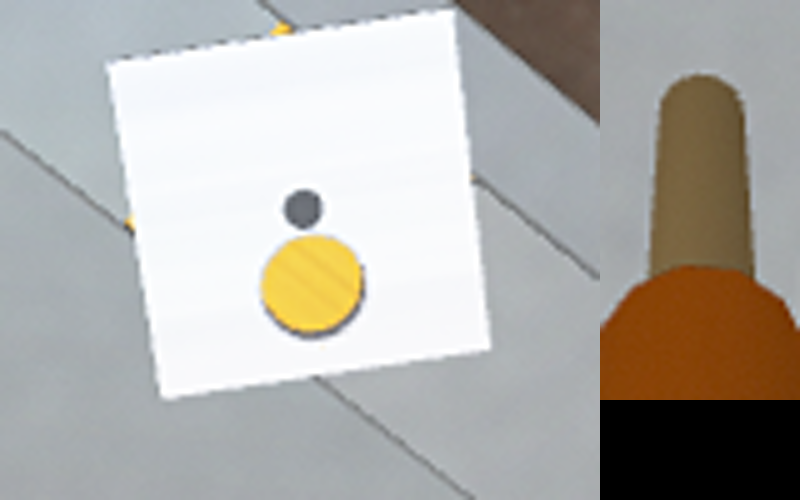

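Close crop: hole centre at pixel (343.7,192.3), tip's far edge at (320.2,249.8), where the model predicts (320.3,248.5). So the tip is about 0.8 mm nearer in tool y than nominal.

```bash
python3 - <<'E'
import pickle
from h import *
a,b=[pickle.load(open(f"/tmp/{n}.pkl","rb")) for n in("v6","v7")]
ra,rb=ray(a,259+379.5/6,117+345/6),ray(b,343.7,192.3)
print("tri",tri(ra,rb)); H1=onz(a,259+379.5/6,117+345/6,.091);H=onz(b,343.7,192.3,.091);print(H1,H)
Pv=onz(b,281+303/5,135+208.5/5,.091);print("pivot",Pv,np.linalg.norm(Pv-H),"corner centre",np.mean([onz(b,281+x/5,135+y/5,.091) for x,y in((107,63),(455,8),(491,348),(163,399))],0))
s=manip.get_state();M=rot(s["ee_rot"]);T=s["position"]-[0,0,.068]-M[:,1]*.0008
print("shift of tip to mouth, cm",(M.T@(H-T)*100).round(2), T)
E
```

```text
tri (array([ 0.62665885, -0.18537107,  0.09052964]), np.float64(4.2523270427119296e-05))
[ 0.62672425 -0.18534995  0.091     ] [ 0.62668959 -0.18530774  0.091     ]
pivot [ 0.63468752 -0.17961106  0.091     ] 0.009819321017008461 corner centre [ 0.63472824 -0.17971693  0.091     ]
shift of tip to mouth, cm [2.84 3.28 1.47] [ 0.59076317 -0.18707393  0.11941728]
```

```bash
python3 -m crank '[[0,1.6,0.7,0,0,0,1],[0,3,1.4,0,0,0,1],[0.5,3.3,1.5,0,0,0,1],[1.5,3.3,1.5,0,0,0,1],[2.0,3.3,1.5,0,0,0,1]]'
python3 -m crank '[[0,0,0,0,0,0,1],[0,0,0,0,0,0,1],[0,0,0,0,0,0,1]]'
python3 go.py 0.62740 -0.18494 0.159; python3 meas.py v8
python3 - <<'E'
from h import *
w=eyes.get_image("wrist")
cv2.imwrite("pics/v8c.png",cv2.resize(w["color"][200:320,250:390],None,fx=5,fy=5,interpolation=2))
s=eyes.get_image("scene")
cv2.imwrite("pics/s8.png",cv2.resize(s["color"][140:230,250:370],None,fx=6,fy=6,interpolation=2))
E
```

```text
clock: 7.92
position: [0.6266, -0.1846, 0.1659]
ee_rot: [0.602, 0.37, 0.604, -0.37]
contact_force: [0.7, 0.6, -0.6]
width: 0.0167
clock: 8.3
position: [0.6278, -0.185, 0.1677]
ee_rot: [0.603, 0.37, 0.602, -0.37]
contact_force: [-0.2, -0.5, 0.3]
width: 0.0169
pos [ 0.6278 -0.185   0.1677] clk 8.3 F [-0.21 -0.46  0.3 ] w 0.0169 q [-0.39  0.43  1.42 -0.    1.28  0.71]
shift cm (tool) [ 0.87 -0.03 -0.03]
orange [ 292  289   56  106 3640] [316.2 350. ] [ 0.6332 -0.1807  0.2104]
```

View pics/v8c.png

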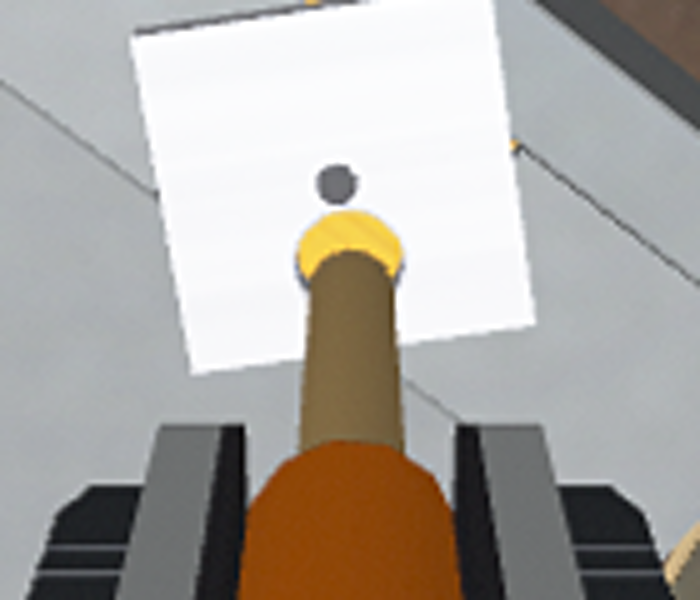

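View pics/s8.png

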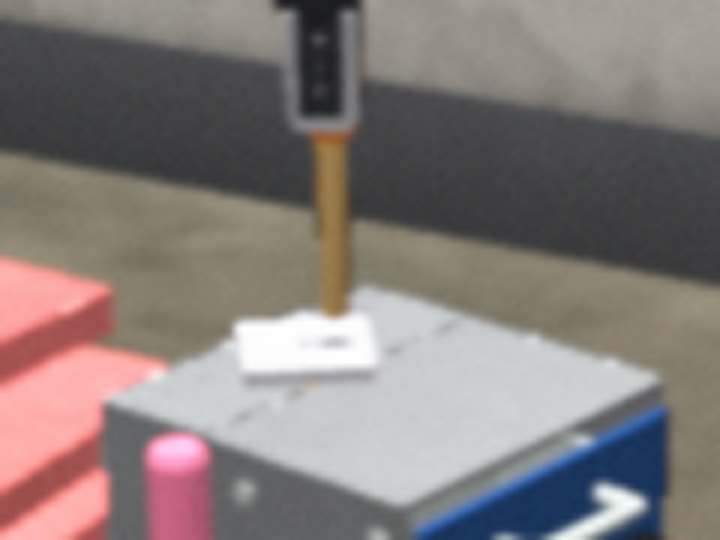

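The tip (crop 351) lies in line with the hole (349) about 9 mm above it, and the scene view agrees. Lowering in small steps and reading the force.

```bash
python3 -m crank '[[0.3,0,0,0,0,0,1],[0.5,0,0,0,0,0,1],[0.7,0,0,0,0,0,1],[0.8,0,0,0,0,0,1],[0.8,0,0,0,0,0,1]]'
python3 -m crank '[[0.1,0,0,0,0,0,1],[0.2,0,0,0,0,0,1],[0.3,0,0,0,0,0,1],[0.4,0,0,0,0,0,1],[0.4,0,0,0,0,0,1]]'
```

```text
clock: 9.07
position: [0.6277, -0.1849, 0.1592]
ee_rot: [0.603, 0.37, 0.603, -0.37]
contact_force: [0.0, 0.5, -0.0]
width: 0.0167
clock: 9.7
position: [0.6276, -0.1849, 0.1552]
ee_rot: [0.603, 0.37, 0.603, -0.37]
contact_force: [-0.2, 0.2, -1.4]
width: 0.0166
```

```bash
python3 -m crank '[[0.2,0,0,0,0,0,1],[0.4,0,0,0,0,0,1],[0.6,0,0,0,0,0,1],[0.6,0,0,0,0,0,1],[0.6,0,0,0,0,0,1]]'
python3 -m crank '[[0.1,0,0,0,0,0,1],[0.2,0,0,0,0,0,1],[0.3,0,0,0,0,0,1],[0.4,0,0,0,0,0,1],[0.4,0,0,0,0,0,1]]'
```

```text
clock: 10.32
position: [0.6278, -0.1849, 0.1493]
ee_rot: [0.603, 0.37, 0.603, -0.37]
contact_force: [-0.5, 1.4, -1.1]
width: 0.0165
clock: 10.95
position: [0.6279, -0.1849, 0.1465]
ee_rot: [0.603, 0.37, 0.602, -0.37]
contact_force: [-0.6, 0.5, 4.9]
width: 0.017
```

```bash
python3 -m crank '[[0.1,0,0,0,0,0,1],[0.2,0,0,0,0,0,1],[0.3,0,0,0,0,0,1],[0.3,0,0,0,0,0,1]]'
python3 -m crank '[[0.1,0,0,0,0,0,1],[0.2,0,0,0,0,0,1],[0.3,0,0,0,0,0,1],[0.3,0,0,0,0,0,1]]'
```

```text
clock: 11.45
position: [0.628, -0.1849, 0.1439]
ee_rot: [0.603, 0.37, 0.602, -0.37]
contact_force: [-1.6, 1.6, 5.9]
width: 0.0168
clock: 11.95
position: [0.628, -0.1849, 0.1411]
ee_rot: [0.603, 0.37, 0.602, -0.37]
contact_force: [-1.2, 0.8, 7.2]
width: 0.0167
```

```bash
python3 -m crank '[[0.1,0,0,0,0,0,1],[0.2,0,0,0,0,0,1],[0.2,0,0,0,0,0,1]]'
python3 - <<'E'
from h import *
s=eyes.get_image("scene")
cv2.imwrite("pics/s9.png",cv2.resize(s["color"][140:290,250:450],None,fx=4,fy=4,interpolation=2))
E
```

```text
clock: 12.32
position: [0.6281, -0.185, 0.139]
ee_rot: [0.603, 0.37, 0.602, -0.37]
contact_force: [-0.9, 0.8, 6.6]
width: 0.0165
```

View pics/s9.png

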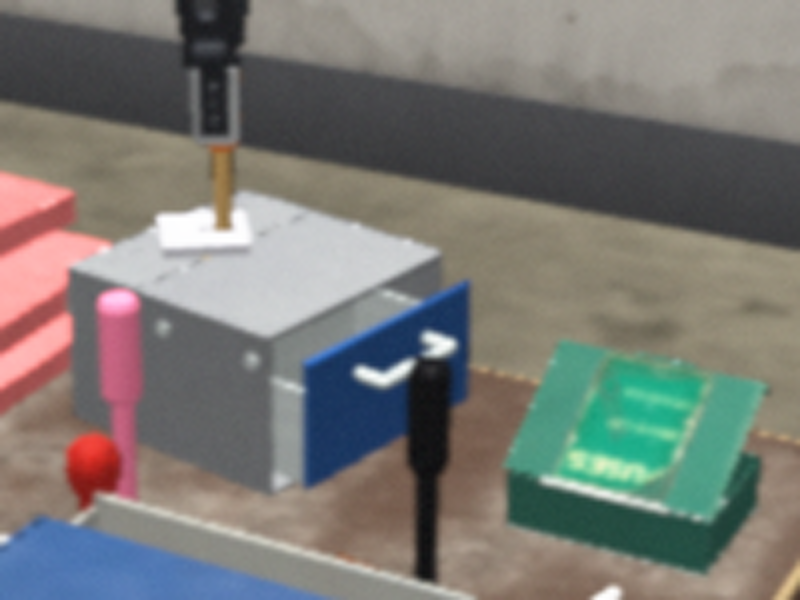

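The drawer is springing out, with its blue front near crop (385,380). I'll hold the latch down while it travels.

```bash
for i in 1; do python3 -m crank '[[0.05,0,0,0,0,0,1],[0.05,0,0,0,0,0,1],[0.05,0,0,0,0,0,1],[0.05,0,0,0,0,0,1],[0.05,0,0,0,0,0,1]]'; python3 -m crank '[[0,0,0,0,0,0,1],[0,0,0,0,0,0,1],[0,0,0,0,0,0,1],[0,0,0,0,0,0,1],[0,0,0,0,0,0,1]]';python3 -m crank '[[0,0,0,0,0,0,1],[0,0,0,0,0,0,1],[0,0,0,0,0,0,1],[0,0,0,0,0,0,1],[0,0,0,0,0,0,1]]';done
python3 - <<'E'
from h import *
s=eyes.get_image("scene");t=eyes.get_image("top")
cv2.imwrite("pics/s10.png",np.hstack([cv2.resize(s["color"][140:290,250:450],None,fx=2,fy=2,interpolation=2),cv2.resize(t["color"][150:300,300:450],None,fx=2,fy=2,interpolation=2)]))
E
```

```text
clock: 13.0
position: [0.6281, -0.185, 0.1386]
ee_rot: [0.603, 0.37, 0.602, -0.37]
contact_force: [-1.3, 0.0, 7.1]
width: 0.0166
clock: 13.62
position: [0.6281, -0.185, 0.1386]
ee_rot: [0.603, 0.37, 0.602, -0.37]
contact_force: [-1.3, 0.7, 7.4]
width: 0.0165
clock: 14.25
position: [0.6281, -0.185, 0.1386]
ee_rot: [0.603, 0.37, 0.602, -0.37]
contact_force: [-1.4, -0.3, 7.4]
width: 0.0166
```

View pics/s10.png

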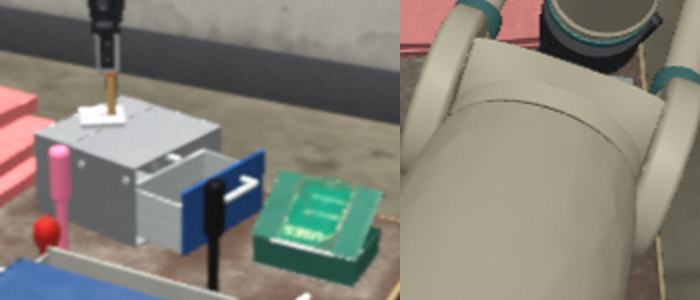

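```bash
cat > drawer.py <<'E'
from h import *
s=eyes.get_image("scene")
hsv=cv2.cvtColor(s["color"],cv2.COLOR_BGR2HSV);m=cv2.inRange(hsv,(105,150,60),(125,255,255));m[:,:325]=0;m[:200]=0;m[275:]=0;m[:,395:]=0
m=cv2.erode(m,np.ones((3,3)))
v,u=np.nonzero(m);P=np.array([dep(s,a,b) for a,b in zip(u,v)]);P=P[(P[:,0]>.45)&(P[:,0]<.6)&(P[:,2]<.09)]
c=np.median(P,0);k=np.linalg.norm(P-c,axis=1)<.09;P=P[k];c=P.mean(0)
n=np.linalg.svd(P-c)[2][2];n[2]=0;n/=np.linalg.norm(n);n*=np.sign(n[0])
print(len(P),c.round(3),"normal",n.round(3),"front-to-pivot mm",1e3*n@(np.array([.6347,-.1797,.05])-c),"(shut 99 + panel thickness)")
E
python3 drawer.py
```

```text
457 [ 0.486 -0.14   0.046] normal [ 0.981 -0.193  0.   ] front-to-pivot mm 153.72655634719172 (shut 99 + panel thickness)
```

The front face is about 154 mm from the pivot, i.e. fully out. Withdrawing straight up.

```bash
python3 -m crank '[[-0.5,0,0,0,0,0,1],[-1.2,0,0,0,0,0,1],[-2.4,0,0,0,0,0,1],[-4,0,0,0,0,0,1],[-6,0,0,0,0,0,1]]'
python3 -m crank '[[0,0,0,0,0,0,1],[0,0,0,0,0,0,1]]'
python3 drawer.py; python3 go.py 0.414 0.009 0.2
```

```text
clock: 15.02
position: [0.6276, -0.1849, 0.1975]
ee_rot: [0.602, 0.37, 0.603, -0.37]
contact_force: [-0.1, -0.4, 0.8]
width: 0.017
clock: 15.28
position: [0.6274, -0.1848, 0.1964]
ee_rot: [0.602, 0.37, 0.603, -0.37]
contact_force: [0.2, -0.2, -0.6]
width: 0.0166
452 [ 0.486 -0.14   0.046] normal [ 0.981 -0.192  0.   ] front-to-pivot mm 153.71218046401654 (shut 99 + panel thickness)
pos [ 0.6272 -0.1847  0.196 ] clk 15.32 F [ 1.04  0.05 -0.9 ] w 0.017 q [-0.39  0.41  1.38 -0.    1.35  0.71]
shift cm (tool) [ -0.36 -10.24 -26.92]
```

```bash
python3 -m crank '[[-0.8,-1,-2.5,0,0,0,1],[-1.6,-3,-7.8,0,0,0,1],[-2,-5,-13,0,0,0,1],[-2,-7,-18.4,0,0,0,1],[-2,-9,-23.5,0,0,0,1]]'
python3 -m crank '[[0.5,-0.8,-2.2,0,0,0,1],[1,-1.2,-3.4,0,0,0,1],[1.6,-1.2,-3.4,0,0,0,1],[1.6,-1.2,-3.4,0,0,0,1],[1.6,-1.2,-3.4,0,0,0,1]]'
python3 -m crank '[[0,0,0,0,0,0,1],[0,0,0,0,0,0,1]]'
python3 go.py 0.414 0.009 0.2; python3 meas.py v10
python3 - <<'E'
import pickle
from h import *
w=pickle.load(open("/tmp/v10.pkl","rb"));u,v=map(int,pix(w,(.4455,.0247,.045)));print(u-60,v-50)
a=cv2.resize(w["color"][v-50:v+50,u-60:u+60],None,fx=5,fy=5,interpolation=2)
b=cv2.resize(w["color"][235:315,300:340],None,fx=5,fy=5,interpolation=2)
b=cv2.copyMakeBorder(b,0,100,0,0,cv2.BORDER_CONSTANT)
cv2.imwrite("pics/v10c.png",np.hstack([a,b]))
E
```

```text
clock: 15.95
position: [0.439, -0.0148, 0.216]
ee_rot: [0.602, 0.37, 0.603, -0.37]
contact_force: [1.6, 0.6, -0.5]
width: 0.0169
clock: 16.58
position: [0.4159, 0.0081, 0.2006]
ee_rot: [0.603, 0.37, 0.602, -0.37]
contact_force: [0.8, 0.1, -0.4]
width: 0.0165
clock: 16.82
position: [0.4153, 0.0085, 0.2008]
ee_rot: [0.603, 0.37, 0.602, -0.37]
contact_force: [0.1, 0.6, -0.2]
width: 0.0163
pos [0.4153 0.0085 0.2008] clk 16.82 F [ 0.12  0.61 -0.23] w 0.0163 q [-0.15  0.05  1.86 -0.    1.22  0.95]
shift cm (tool) [ 0.08 -0.09 -0.1 ]
orange [ 292  341   56   54 2350] [319.4 367.3] [0.4167 0.0097 0.2448]
259 127
```

View pics/v10c.png

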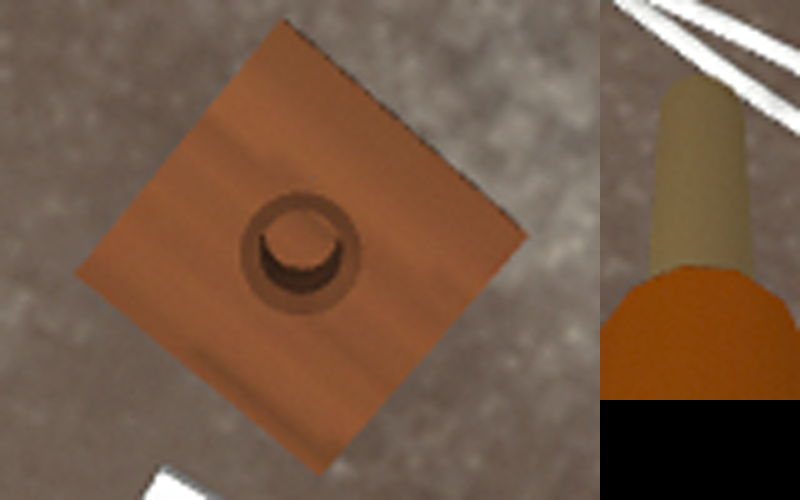

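Holder mouth (chamfer ring) at crop (301,253), pixel (319.2,177.6). The tip looks unchanged in the grip.

```bash
python3 - <<'E'
import pickle
from h import *
b=pickle.load(open("/tmp/v10.pkl","rb"));H=onz(b,319.2,177.6,.045)
print(H,"corners",np.mean([onz(b,259+x/5,127+y/5,.045) for x,y in((286,20),(527,236),(322,474),(77,271))],0))
s=manip.get_state();M=rot(s["ee_rot"]);T=s["position"]-[0,0,.068]-M[:,1]*.0008
print("shift tip to mouth cm",(M.T@(H-T)*100).round(2),T)
E
```

```text
[0.44544432 0.02472869 0.045     ] corners [0.44546379 0.02439141 0.045     ]
shift tip to mouth cm [ 8.78  3.51 -0.07] [0.41445238 0.00824208 0.13280295]
```

```bash
python3 -m crank '[[1,1.5,0,0,0,0,1],[2,3.2,-0.1,0,0,0,1],[4,3.5,-0.1,0,0,0,1],[6,3.5,-0.1,0,0,0,1],[7.5,3.5,-0.1,0,0,0,1]]'
python3 -m crank '[[0,0,0,0,0,0,1],[0,0,0,0,0,0,1],[0,0,0,0,0,0,1]]'
python3 go.py 0.4461 0.0251 0.113
python3 - <<'E'
from h import *
w=eyes.get_image("wrist")
cv2.imwrite("pics/v11c.png",cv2.resize(w["color"][180:320,240:400],None,fx=4,fy=4,interpolation=2))
E
```

```text
clock: 17.5
position: [0.4462, 0.0263, 0.124]
ee_rot: [0.602, 0.37, 0.603, -0.37]
contact_force: [-0.4, 0.6, -0.9]
width: 0.0168
clock: 17.88
position: [0.4465, 0.0256, 0.1263]
ee_rot: [0.603, 0.37, 0.602, -0.37]
contact_force: [0.1, -0.2, -0.0]
width: 0.0166
pos [0.4465 0.0256 0.1263] clk 17.88 F [ 0.05 -0.21 -0.04] w 0.0166 q [-0.1   0.17  1.93 -0.    1.04  1.  ]
shift cm (tool) [ 1.33 -0.06  0.03]
```

View pics/v11c.png

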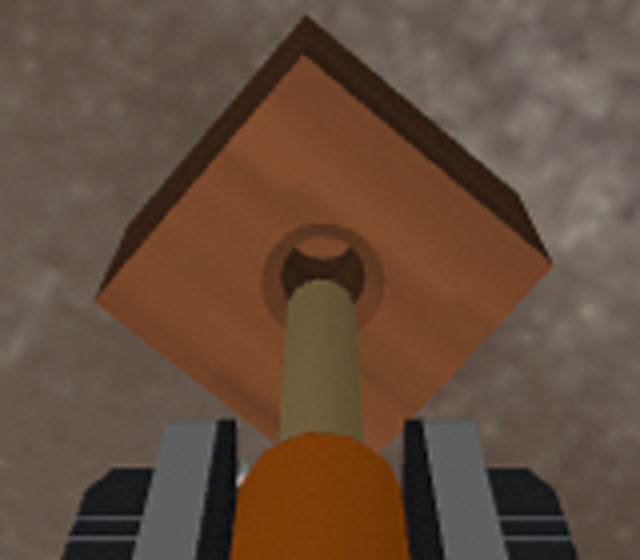

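The shaft (crop 322) lines up with the mouth (322). Inserting.

```bash
python3 -m crank '[[0.6,-0.05,0,0,0,0,1],[1.2,-0.05,0,0,0,0,1],[1.8,-0.05,0,0,0,0,1],[2.4,-0.05,0,0,0,0,1],[2.6,-0.05,0,0,0,0,1]]'
python3 -m crank '[[0.6,0,0,0,0,0,1],[1.2,0,0,0,0,0,1],[1.7,0,0,0,0,0,1],[2,0,0,0,0,0,1],[2,0,0,0,0,0,1]]'
```

```text
clock: 18.55
position: [0.445, 0.0253, 0.0992]
ee_rot: [0.602, 0.37, 0.603, -0.37]
contact_force: [-0.4, -0.3, 0.7]
width: 0.0163
clock: 19.18
position: [0.4452, 0.0253, 0.0796]
ee_rot: [0.603, 0.37, 0.603, -0.37]
contact_force: [-0.8, -0.3, -0.7]
width: 0.0166
```

```bash
python3 -m crank '[[0.1,0,0,0,0,0,1],[0.15,0,0,0,0,0,1],[0.2,0,0,0,0,0,1],[0.2,0,0,0,0,0,1]]'
python3 -m crank '[[0,0,0,0,0,0,1.6],[0,0,0,0,0,0,2.1],[0,0,0,0,0,0,2.8],[0,0,0,0,0,0,3.8],[0,0,0,0,0,0,3.8]]' 20
python3 meas.py v12
```

```text
clock: 19.68
position: [0.4455, 0.0253, 0.0782]
ee_rot: [0.603, 0.37, 0.602, -0.37]
contact_force: [-0.3, 0.4, 4.4]
width: 0.0166
clock: 20.3
position: [0.4452, 0.0253, 0.0777]
ee_rot: [0.603, 0.37, 0.603, -0.37]
contact_force: [-0.5, -0.5, 0.8]
width: 0.038
orange [ 293  342   56   54 2342] [320.2 368.3] [0.4471 0.0264 0.1227]
```

View pics/v12.png

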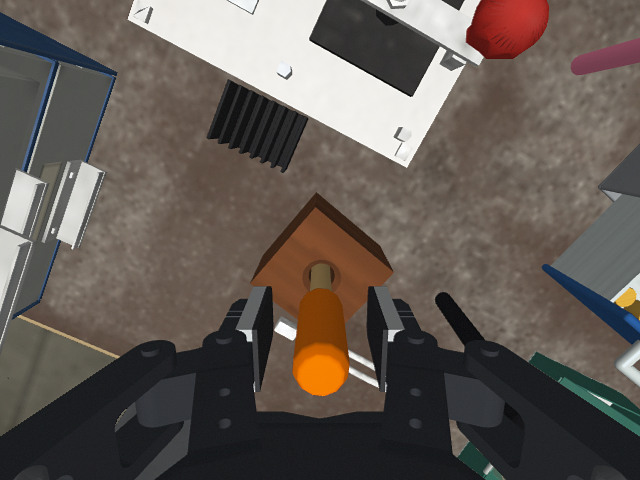

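The tip reached the floor (4.4 N at the same height as at the start). The jaws are open and the dowel stands free at (320,370). Backing off upward.

```bash
python3 -m crank '[[-1,0,0,0,0,0,3.8],[-3,0,0,0,0,0,3.8],[-6,0,0,0,0,0,3.8],[-10,0,0,0,0,0,3.8],[-14,0,0,0,0,0,3.8]]'
python3 -m crank '[[0,-1.5,0,0,0,0,3.8],[0,-3,0,0,0,0,3.8],[0,-4,0,0,0,0,3.8],[0,-4,0,0,0,0,3.8],[0,-4,0,0,0,0,3.8]]'
python3 meas.py v13; python3 drawer.py
python3 - <<'E'
import pickle
from h import *
w=pickle.load(open("/tmp/v13.pkl","rb"));s=eyes.get_image("scene")
hsv=cv2.cvtColor(s["color"],cv2.COLOR_BGR2HSV);m=cv2.inRange(hsv,(5,180,120),(14,255,255));c,l,st,ce=cv2.connectedComponentsWithStats(m)
for i in range(1,c):
    if st[i][4]>50:print("scene",st[i],ce[i])
cv2.imwrite("pics/end.png",np.hstack([cv2.resize(w["color"],(400,300)),cv2.resize(s["color"][180:330,240:440],(400,300),interpolation=2)]))
E
```

```text
clock: 20.98
position: [0.4451, 0.0253, 0.2197]
ee_rot: [0.603, 0.37, 0.602, -0.37]
contact_force: [0.3, 0.1, -1.0]
width: 0.0386
clock: 21.6
position: [0.4097, 0.0071, 0.2174]
ee_rot: [0.602, 0.37, 0.603, -0.37]
contact_force: [-0.7, -0.5, 0.2]
width: 0.0377
orange [307 167  28  28 603] [320.1 180.2] [0.4449 0.0252 0.1215]
395 [ 0.485 -0.147  0.047] normal [ 0.981 -0.193  0.   ] front-to-pivot mm 153.69846735989216 (shut 99 + panel thickness)
scene [332 245  12  32 284] [337.33450704 262.02464789]
```

View pics/end.png

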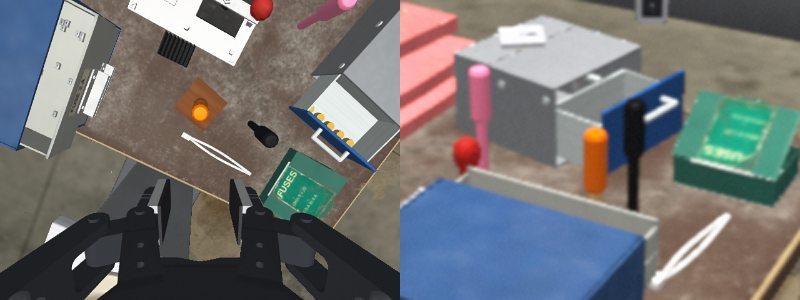

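The dowel stands upright in its holder with its top at 0.1215 m, as at the start. The drawer is out and the bystanders look untouched. Handing in.

```bash
python3 -c "
from rig import manip
print(manip.sign_off(), manip.get_state()['clock'])"
```

```text
the job is handed in; nothing more can be done
the job is handed in; nothing more can be done
```

I released the drawer with the orange-grip dowel, put the dowel back in its holder and handed the job in at about 21.6 s of the allowed 72 s. The system reports no verdict.

**Latch:** I found the hole from two wrist views that agreed to about 0.1 mm. The dowel then pushed the latch about 8 mm down with at most about 7.4 N, and I held it there for about 2 s after the drawer was first seen moving.

**Last checks:**
- **Drawer:** its front measured 154 mm from the pivot, against 99 mm shut plus an unknown panel thickness. That makes it about 50 mm out, and it stayed the same after the latch was let up.
- **Dowel:** it is released and upright, and its top is at 0.1215 m, the same height as at the start (0.1216 m). The tip touched the holder's floor at the height where I had gripped it.
- **Bystanders:** the heat sink and tweezers look unmoved in the last pictures. The tape roll was out of those frames, but the arm never went near it. I did not measure any of the three.

**One disagreement:** an early reading of the holder's hole was 3 mm off. It mixed two pictures taken while the arm was still settling. I measured it again before putting the dowel back, and that matched the earlier views.

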